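# Sort the steady air fryer racks from the rocking ones

## Robot

A 6-joint arm with a two-finger parallel gripper is mounted at the origin on the work surface. World frame = base frame: x ahead of the robot, y to its left, z up, the work surface at z = 0. Lengths are in m, angles in degrees, forces in N, time in s.
With the tool pointing down it reaches from about 0.4 to 0.825 m from the base axis. Payload 7 kg.
Tool frame: the origin (TCP) lies at the very end of the fingers, on their centre line; the grasp point (between the pads) lies 19 mm behind it; z points along the fingers, y is the line along which they close (so a half turn about z gives the same grasp; the last joint's range is limited). The gripper opens to 88 mm and grips with 3 to 60 N. Pads are 19 mm wide; open, the fingers measure 130 mm over their backs; the gripper's body (78 mm by 193 mm) begins 47 mm behind the grasp point.
Start: joints at [86.58, 20.546, 0.682, 0, -70.136, -16.507], TCP at [0.23, 0.635, 0.227] pointing down, gripper open.
Joint ranges: [-176.03, 176.03], [-82.01, 121.73], [-58.28, 71.71], [-173.87, 95.51], [-174.79, -0.11], [-173.66, 173.66]. Speed limits (degrees/s): [136.94, 136.94, 172.46, 180, 180, 180].

## Interface

Orientations are given as [roll, pitch, yaw] about the fixed x, y, z axes, in that order (R = Rz(yaw) Ry(pitch) Rx(roll)).
In Python, from plant import ctrl gives the robot as it stands.
- The arm moves only by the tool carry_out, never from a script. Its argument "deltas" is a list that holds one entry, the list of rows, each a list of 5 numbers: the shift along the tool's x, y, z scaled (see below), then the turn about the tool's z scaled (see below), then the opening, from -1 (shut) to 1 (fully open). A call has 1 to 5 rows; each row is the pose to reach, as a shift and turn from the pose commanded when the call began, along the tool's axes at that moment, turning the shorter way round; what a row does not reach only later rows make up. The controller multiplies each number of a shift by 20 cm and each number of a turn by 2 pi rad. A row lasts 1/10 s, in which the tool goes at most 50 mm and 8.59 degrees, less where a joint would pass 70% of its speed; a pose out of reach is approached as far as the arm can. A call with a number of a shift or a turn outside -1 to 1 is refused whole. A call with a gripper value outside its range is refused whole. The fingers move at their own pace and stop on an object; the grip force is fixed at half the most. Time passes only in rows, so rows that repeat a pose let the fingers close. It gives the time, the measured TCP pose, the force, the opening and the grip force at its end, in the units of the state.
- ctrl.get_obs(): the state, without advancing time (a new reading comes with each control period).
- ctrl.snapshot(name): name is "side" or "top" or "wrist"; returns a dict with "color" (420x560x3 uint8, red, green, blue), "camera_matrix" (3x3 intrinsics, pixels), "R" (3x3) and "t" (3): a world point X has camera coordinates R X + t. Camera axes: x right, y down, z forward; pixel columns grow to the right and rows downward; lengths in m; the calibration is good to about 2 mm. The wrist camera is an equidistant fisheye: a pixel r from the principal point sees the ray r / f radians off the axis. A picture is of the moment at which its call begins. There is no depth.
- ctrl.close_job(): hands the job in; it is judged then, once.
Trained networks look in a picture, given as the dict that the camera call returned (one of the last four; its "shot" number tells which), for a name from the list of things; names that differ only in an ending like _2 or _b are one class to them, and where a whole thing is asked for, a point or a joint stands for the part that bears it (a point fixed in the world has none). Each returns a list of dicts, best first, with "p" (0 to 1); they miss things now and then, are a little off and sometimes report something else, mostly with a low value. They report only what shows in the picture. A call takes as long as a camera call. They do not tell look-alikes from the thing itself.
- ctrl.search_frame(picture, name): "centre" ([column, row] in pixels, amid what is visible of it).
- ctrl.silhouettes(picture, name): "mask" (420x560 bool, what is visible of it) and "centre" ([column, row] in pixels, amid what is visible of it).
- ctrl.spot_point(picture, name): "centre" ([column, row] in pixels: a listed point, or the origin of a listed thing).
The state is a dict: "clock": time; "joint_pos": joint angles; "qvel": joint speeds; "tau": joint torques, N m; "tool_pos": TCP position; "orientation": TCP orientation; "force": force on the tool from outside, world axes, zero at the start; "moment": the same for the moment, N m; "opening": finger opening in m; "gripper_force": force on a finger pad.
Only numpy, scipy, OpenCV 4.12 (cv2) and the standard library are available. Lean on these libraries where they do the work, as an engineer would, in place of code of your own. Each camera call takes 0.05 s, during which the arm holds its last target. There are 200 camera calls.

## Task

Three small steel air fryer racks are on the counter, one of them standing on another. Find out which ones rock by pressing each at the rim on its coral-marked corner while it stands alone on a flat surface; then have every rack that stays steady stand on the wooden board and every rack that rocks stand in the grey tray, side by side on their own feet. Do not tip a rack over, and leave the ramekin, reamer and scale where they are.

Things in the scene. Friction and masses are not known exactly. Their poses are not given: they have to be found in the camera images.
- rack_a: Steel air fryer rack, loose, 0.3 kg. Deck 90 x 90 mm, 6 thick, top 50 mm above the feet (a solid plate to touch). Black grip bar upright at deck centre: 12 mm thick (x), 40 long (y), 32 high (top at 82). Ball feet at x, y = +-35 mm. Origin: centre of underside at foot level, z up. Starts on the counter. None to all three rock, changing each time.
- rack_b: Rack just like rack_a in size, grip bar and frame. Starts standing on top of rack_c, its feet on rack_c's deck (origin 50 mm above the counter), over rack_c's grip bar.
- rack_c: Rack just like rack_a in size, grip bar and frame. Starts on the counter, under rack_b.
- rack_a_mark (a point): Coral patch 19 mm square on rack_a's deck top, at x, y = +35, +35 mm of the rack, over its swivel foot. That foot is flush (steady) or 4 mm short (rocks: rests level on the other three feet, but under 1 N here drops this corner 4 mm, 5 degrees, and it returns when let go). Not seen from above. A thin steel skirt hides it. Press with 3 to 6 N; a flush foot holds to 20 N.
- rack_b_mark (a point): The coral patch of rack_b, as rack_a_mark: its foot may be flush or short.
- rack_c_mark (a point): The coral patch of rack_c, as rack_a_mark: its foot may be flush or short.
- board: Fixed oak board, 240 x 240 mm, 16 mm thick, flat top. For racks that stay steady; room for a 2 x 2 grid of racks, 114 mm apart. Origin: centre of its underside, on the counter; z up.
- tray: Fixed shallow grey plastic tray, 240 x 240 mm outside, rim 20 mm high, walls and floor 5 mm thick (flat floor 230 x 230 mm inside, 5 mm above the counter). For racks that rock; room for a 2 x 2 grid of racks, 114 mm apart. Origin: centre of its underside, on the counter; z up.
- ramekin: Bystander: coral ceramic ramekin, 64 mm across, 45 mm high, loose. Origin: centre of its underside.
- reamer: Bystander: wooden citrus reamer lying on its side along its x, 148 mm long, 38 mm wide and high, loose. Origin: on the counter under its middle.
- scale: Bystander: grey plastic kitchen scale, 130 x 150 mm, 63 mm high with a round platform and a blank dial, loose. Origin: centre of its underside.
Things that resemble listed ones, but are neither listed nor needed, are in the scene too. Leave any purple look-alike of the rack_a alone.

How it is judged (in metres and radians):
On the way:
1. a rack is pressed with the fingers at its coral-marked corner (((horizontal distance between the grasp point and rack_a_mark below 0.03 m and contact force between the fingers and rack_a above 1 N) or (horizontal distance between the grasp point and rack_b_mark below 0.03 m and contact force between the fingers and rack_b above 1 N) or (horizontal distance between the grasp point and rack_c_mark below 0.03 m and contact force between the fingers and rack_c above 1 N))), for 0.04 s.
At the end, for the whole second after the job is handed in: Steady racks stand on the board, rocking ones in the tray: centre within 100 mm each way of its centre, feet on that surface (+-5 mm in height, not on another rack), upright within 7 degrees (a rocker may rest on its short foot), at rest and released (((z of rack_a_foot_c0 in the frame of rack_a below 0.008 m and x of rack_a in the frame of board between -0.1 and 0.1 m and y of rack_a in the frame of board between -0.1 and 0.1 m and z of rack_a in the frame of board between 0.012 and 0.021 m) or (z of rack_a_foot_c0 in the frame of rack_a above 0.008 m and x of rack_a in the frame of tray between -0.1 and 0.1 m and y of rack_a in the frame of tray between -0.1 and 0.1 m and z of rack_a in the frame of tray between 0 and 0.011 m)) and angle between each of rack_a, rack_b, rack_c's own z axis and vertical below 0.13 rad and linear speed of each of rack_a, rack_b, rack_c below 0.03 m/s and angular speed of each of rack_a, rack_b, rack_c below 0.3 rad/s and ((z of rack_b_foot_c0 in the frame of rack_b below 0.008 m and x of rack_b in the frame of board between -0.1 and 0.1 m and y of rack_b in the frame of board between -0.1 and 0.1 m and z of rack_b in the frame of board between 0.012 and 0.021 m) or (z of rack_b_foot_c0 in the frame of rack_b above 0.008 m and x of rack_b in the frame of tray between -0.1 and 0.1 m and y of rack_b in the frame of tray between -0.1 and 0.1 m and z of rack_b in the frame of tray between 0 and 0.011 m)) and ((z of rack_c_foot_c0 in the frame of rack_c below 0.008 m and x of rack_c in the frame of board between -0.1 and 0.1 m and y of rack_c in the frame of board between -0.1 and 0.1 m and z of rack_c in the frame of board between 0.012 and 0.021 m) or (z of rack_c_foot_c0 in the frame of rack_c above 0.008 m and x of rack_c in the frame of tray between -0.1 and 0.1 m and y of rack_c in the frame of tray between -0.1 and 0.1 m and z of rack_c in the frame of tray between 0 and 0.011 m))); the robot touches nothing.
It fails at once if a rack is tipped over (more than 35 degrees) (angle between any of rack_a, rack_b, rack_c's own z axis and vertical above 0.61 rad).
It fails at once if a bystander is moved by more than 20 mm (distance of any of ramekin, reamer, scale from where it was at the start of the episode above 0.02 m).
It also fails if it takes over 72 s, if anything falls off the work surface, if the arm or the gripper's body presses on something with over 40 N, if the wrist force passes 120 N, or if a joint passes its speed limit or range.

## Working session

There is one attempt and no reset: what is moved stays moved. The work goes in short steps, Python scripts to look and compute and a tool call to move; the robot and the scene stay as the last step left them, time stands still between calls to the robot, and variables do not carry over. Pictures are saved under pics/ and viewed, at most 10 in all, crops included, and the job is handed in when it is done.

Besides the shell and the picture viewer there is one more tool, called after "Call:" as name(argument=value, ...) on one line, values as JSON. carry_out: Moves the arm, as the interface text tells. Its arguments: {"type":"object","properties":{"deltas":{"type":"array"}},"required":["deltas"]}

```bash
mkdir -p pics; ls
cat > h.py <<'E'
import numpy as np, cv2
from plant import ctrl
def ray(p,uv):
    K=np.array(p["camera_matrix"]);R=np.array(p["R"]);t=np.array(p["t"])
    d=R.T@np.linalg.inv(K)@np.array([uv[0],uv[1],1.]); return -R.T@t,d
def at(p,uv,z):
    c,d=ray(p,uv); return c+d*(z-c[2])/d[2]
def proj(p,X):
    q=np.array(p["R"])@np.array(X)+np.array(p["t"]); q=np.array(p["camera_matrix"])@q; return q[:2]/q[2]
def save(p,n): cv2.imwrite("pics/"+n+".png",np.array(p["color"])[:,:,::-1])
E
python3 - <<'E'
from h import *
o=ctrl.get_obs();print(o)
T=ctrl.snapshot("top");S=ctrl.snapshot("side")
save(T,"top");save(S,"side")
for nm,p in(("T",T),("S",S)):
    print(nm,"cam",-np.array(p["R"]).T@np.array(p["t"]))
    for n in["rack_a","rack_a_mark","board","tray","ramekin","reamer","scale"]:
        print(nm,n,[(np.round(d["centre"]),round(d["p"],2),np.round(at(p,d["centre"],.05 if 'mark' in n else 0),3)) for d in ctrl.spot_point(p,n)])
E
```

```text
pics
{'clock': 0.0, 'joint_pos': array([ 8.65775995e+01,  2.05921156e+01,  6.32510259e-01, -2.06404104e-02,
       -7.01348032e+01, -1.65068001e+01]), 'qvel': array([ 0.01064901, -0.02234205, -0.00497657,  0.06687003, -0.11941366,
       -0.05261163]), 'tau': array([-2.18263383e-03, -5.82717276e+01,  2.93053025e+01,  6.99723065e+00,
        6.76953845e-03, -1.62989627e-04]), 'tool_pos': array([0.22993572, 0.63410162, 0.22560377]), 'orientation': array([ 1.79903969e+02, -8.22351007e-03, -1.99362235e+01]), 'force': array([0.95094022, 0.26187405, 0.17175232]), 'moment': array([-0.02262692, -0.03825658,  0.01889901]), 'gripper_force': 0.0, 'opening': 0.08758319132863147}
T cam [ 0.50556153 -0.00877592  1.10393342]
T rack_a [(array([298., 235.]), 0.98, array([ 0.477, -0.032,  0.   ])), (array([301., 173.]), 0.84, array([ 0.622, -0.036,  0.   ])), (array([305., 296.]), 0.8, array([ 0.336, -0.051,  0.   ])), (array([300., 167.]), 0.76, array([ 0.635, -0.035,  0.   ])), (array([236., 278.]), 0.71, array([0.376, 0.111, 0.   ]))]
T rack_a_mark [(array([316., 221.]), 0.74, array([ 0.51 , -0.069
[... 689 characters left out ...]
ray([0.673, 0.006, 0.   ])), (array([219., 299.]), 0.77, array([ 0.329, -0.057,  0.   ])), (array([265., 271.]), 0.66, array([ 0.469, -0.041,  0.   ])), (array([198., 258.]), 0.64, array([0.381, 0.103, 0.   ]))]
S rack_a_mark [(array([203., 235.]), 0.95, array([0.408, 0.116, 0.05 ])), (array([236., 267.]), 0.78, array([ 0.387, -0.043,  0.05 ])), (array([285., 248.]), 0.73, array([ 0.518, -0.058,  0.05 ]))]
S board [(array([382., 327.]), 0.91, array([ 0.523, -0.342,  0.   ]))]
S tray [(array([192., 205.]), 0.55, array([0.519, 0.343, 0.   ]))]
S ramekin [(array([237., 231.]), 0.74, array([0.528, 0.143, 0.   ]))]
S reamer [(array([295., 292.]), 0.86, array([ 0.469, -0.146,  0.   ]))]
S scale []
```

```bash
python3 -c "
import cv2,numpy as np
a=cv2.imread('pics/top.png');cv2.imwrite('pics/top.png',a)"
```

```text
(no output)
```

View pics/top.png

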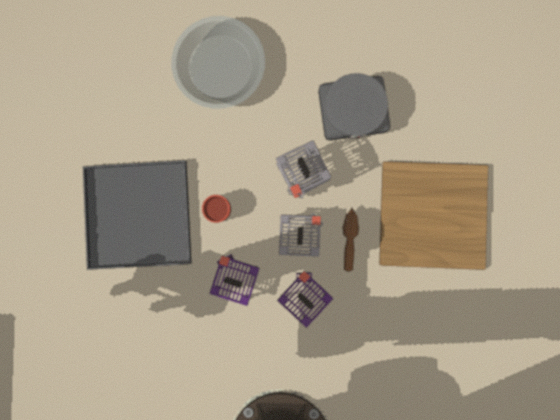

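View pics/side.png

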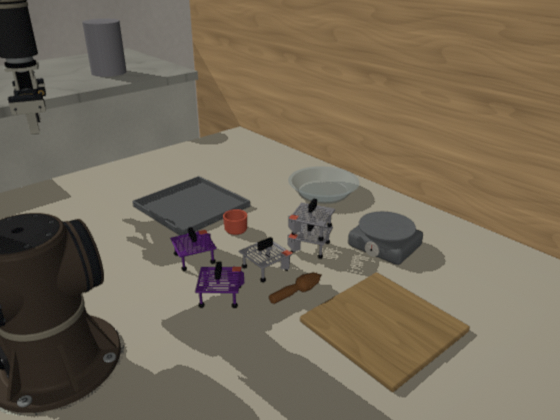

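The top view shows the tray at (139,215) and the board at (432,214). The lone steel rack is at (300,235) with its coral mark at (317,220). The steel stack is at (303,168) with its visible mark at (296,190).

Things that could be mistaken for the targets:
- Purple look-alike racks at (235,281) and (306,299), to be left alone.
- The ramekin at (217,208), which is also coral.

I choose the two grey steel sites at (300,235) and (303,168), and will check them in a close crop.

```bash
cat >> h.py <<'E'
def blobs(p,amin=15):
    a=np.array(p["color"]);h=cv2.cvtColor(a,cv2.COLOR_RGB2HSV);out={}
    m1=(((h[...,0]<8)|(h[...,0]>174))&(h[...,1]>130)&(h[...,2]>110)).astype(np.uint8)
    m2=(a.max(2)<45).astype(np.uint8)
    for k,m in(("coral",m1),("black",m2)):
        n,l,s,c=cv2.connectedComponentsWithStats(m)
        o=[]
        for i in range(1,n):
            if amin<=s[i,4]<300:
                y,x=np.nonzero(l==i);r=cv2.minAreaRect(np.c_[x,y].astype(np.float32))
                w,v=np.linalg.eigh(np.cov(np.c_[x,y].T)); o.append((c[i],int(s[i,4]),v[:,1]))
        out[k]=o
    return out
E
python3 - <<'E'
from h import *
T=ctrl.snapshot("top");S=ctrl.snapshot("side")
for nm,p in(("T",T),("S",S)):
    b=blobs(p)
    for k in b:
        for c,n,v in b[k]:
            if c[1]>330: continue
            print(nm,k,np.round(c,1),n,np.round(v,2),[np.round(at(p,c,z)[:2],3) for z in((.05,.1) if k=="coral" else(.082,.132))])
a=np.array(T["color"])[130:330,190:390,::-1];b=np.array(S["color"])[180:320,170:345,::-1]
cv2.imwrite("pics/c.png",np.hstack([cv2.resize(a,(400,400),interpolation=3),cv2.resize(b,(400,400),interpolation=3)]))
# board/tray corners check
for n in("board","tray"):
    m=ctrl.silhouettes(T,n)[0]["mask"].astype(np.uint8)
    q=cv2.boxPoints(cv2.minAreaRect(np.argwhere(m)[:,::-1].astype(np.float32)))
    print(n,[np.round(at(T,u,.018)[:2],3) for u in q])
E
```

```text
T coral [295.5 189.6] 60 [0.04 1.  ] [array([ 0.579, -0.024]), array([ 0.575, -0.023])]
T coral [315.9 219.9] 49 [-0.14  0.99] [array([ 0.512, -0.07 ]), array([ 0.512, -0.067])]
T coral [223.9 260.5] 47 [-0.87  0.49] [array([0.419, 0.133]), array([0.423, 0.126])]
T coral [303.8 276.5] 46 [-0.99 -0.13] [array([ 0.387, -0.045]), array([ 0.393, -0.044])]
T black [299.6 237.2] 19 [-0.03  1.  ] [array([ 0.474, -0.034]), array([ 0.476, -0.033])]
T black [227.8 280.1] 15 [-1.   -0.03] [array([0.38 , 0.119]), array([0.386, 0.113])]
T black [235.3 282.6] 25 [-0.97 -0.25] [array([0.374, 0.103]), array([0.381, 0.097])]
T black [305.4 300.8] 28 [-0.73 -0.68] [array([ 0.339, -0.048]), array([ 0.347, -0.046])]
S coral [293.1 216.7] 23 [-1.   -0.07] [array([0.632, 0.038]), array([ 0.572, -0.026])]
S coral [292.3 235.9] 18 [-0.98 -0.17] [array([ 0.567, -0.029]), array([ 0.512, -0.088])]
S coral [287.4 252.3] 19 [-0.99 -0.14] [array([ 0.511, -0.074]), array([ 0.46 , -0.129])]
S black [13.1  1.6] 68 [-1.    0.08] [array([1.42 , 4.921]), array([1.292, 4.452])]
S black [20.8 64. ] 161 [-1.   0.1] [array
[... 513 characters left out ...]
y([ 0.572, -0.117]), array([ 0.514, -0.171])]
S black [264.7 243.8] 133 [-0.88  0.47] [array([ 0.463, -0.051]), array([ 0.413, -0.111])]
S black [217.9 270.2] 106 [-0.08  1.  ] [array([ 0.325, -0.064]), array([ 0.287, -0.123])]
S black [262.8 279.6] 17 [-1.   0.1] [array([ 0.375, -0.15 ]), array([ 0.332, -0.201])]
S black [201.2 305.1] 20 [-0.86  0.51] [array([ 0.237, -0.135]), array([ 0.206, -0.188])]
S black [234.2 305.2] 20 [-0.97  0.24] [array([ 0.284, -0.175]), array([ 0.249, -0.225])]
board [array([ 0.409, -0.216]), array([ 0.652, -0.22 ]), array([ 0.649, -0.465]), array([ 0.407, -0.458])]
tray [array([0.633, 0.475]), array([0.649, 0.226]), array([0.407, 0.208]), array([0.39 , 0.454])]
```

View pics/c.png

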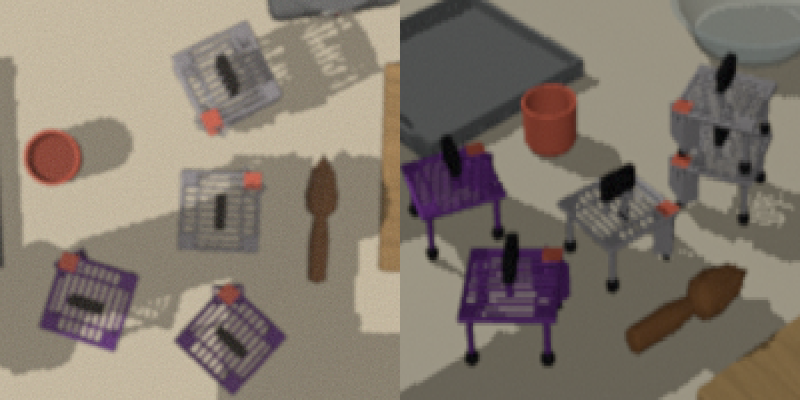

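The crop confirms the choice. The grey lone rack's bar is at top-image (300,236), and the grey stack's bar is at (303,168). The coral corner marks and skirts match the description. The purple racks stay untouched. I'm moving over to rack_a's mark.

Call:
carry_out(deltas=[[[0.75,0.84,0,-0.0556,-1],[0.75,0.84,0,-0.0556,-1],[0.75,0.84,0,-0.0556,-1],[0.75,0.84,0,-0.0556,-1],[0.75,0.84,0,-0.0556,-1]]])

```text
clock: 1.5
tool_pos: [0.3145, 0.4222, 0.227]
orientation: [-180.0, 0.0, 0.0]
force: [0.3, 0.4, -0.4]
opening: 0.0532
gripper_force: 0.0
```

Call:
carry_out(deltas=[[[0.39,0.97,0,0,-1],[0.39,0.97,0,0,-1],[0.39,0.97,0,0,-1],[0.39,0.97,0,0,-1],[0.39,0.97,0,0,-1]]])

```text
clock: 2.0
tool_pos: [0.3928, 0.2281, 0.227]
orientation: [-180.0, -0.0, -0.1]
force: [1.2, 0.4, 0.8]
opening: 0.0134
gripper_force: 0.0
```

Call:
carry_out(deltas=[[[0.39,0.97,0,0,-1],[0.39,0.97,0,0,-1],[0.39,0.97,0,0,-1],[0.39,0.97,0,0,-1],[0.39,0.97,0,0,-1]]])

```text
clock: 2.5
tool_pos: [0.4716, 0.0344, 0.2266]
orientation: [180.0, -0.0, -0.1]
force: [-0.3, 0.6, -0.6]
opening: 0.0004
gripper_force: 0.0
```

Call:
carry_out(deltas=[[[0.2,0.53,0.2,0,-1],[0.2,0.53,0.2,0,-1],[0.2,0.53,0.2,0,-1],[0.2,0.53,0.5,0,-1],[0.2,0.53,0.5,0,-1]]])

```text
clock: 3.0
tool_pos: [0.508, -0.0686, 0.1223]
orientation: [180.0, 0.4, -0.1]
force: [-1.1, -0.4, -0.8]
opening: 0.0001
gripper_force: 0.0
```

Call:
carry_out(deltas=[[[0,0,0.2,0,-1],[0,0,0.335,0,-1],[0,0,0.335,0,-1]]])

```text
clock: 3.3
tool_pos: [0.5086, -0.0677, 0.0572]
orientation: [179.9, 0.3, 0.1]
force: [-0.1, -0.8, -0.1]
opening: 0.0003
gripper_force: 0.0
```

Run:
```python
from h import *
o=ctrl.get_obs();print(o["tool_pos"],o["force"],o["clock"])
T=ctrl.snapshot("top");W=ctrl.snapshot("wrist");save(W,"w1")
a=np.array(W["color"])[:,:,::-1];b=np.array(T["color"])[150:290,240:380,::-1]
cv2.imwrite("pics/w1.png",np.hstack([cv2.resize(a,(400,300)),cv2.resize(b,(300,300),interpolation=3)]))
```

```text
[ 0.50862334 -0.06772974  0.0572336 ] [-0.09287874 -0.8310709  -0.08395338] 3.3
```

View pics/w1.png

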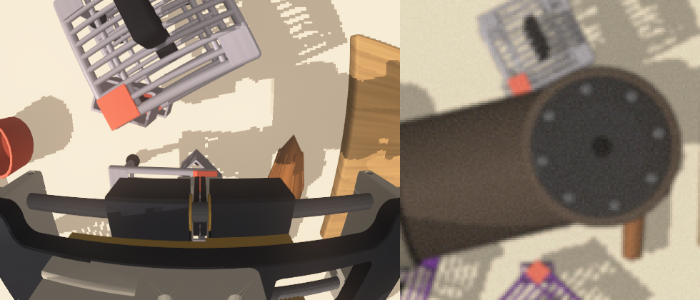

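The wrist view shows the closed fingertips right over rack_a's coral patch (at about (203,172) in the composite). I'm pressing gently in 1 mm steps.

Call:
carry_out(deltas=[[[0,0,0.03,0,-1],[0,0,0.03,0,-1]]])

```text
clock: 3.6
tool_pos: [0.5113, -0.0678, 0.0546]
orientation: [-180.0, -0.1, 0.1]
force: [-0.8, -0.0, -0.8]
opening: 0.0003
gripper_force: 0.0
```

Call:
carry_out(deltas=[[[0,0,0.005,0,-1],[0,0,0.005,0,-1]]])

```text
clock: 3.8
tool_pos: [0.5109, -0.0682, 0.0532]
orientation: [-180.0, -0.1, 0.1]
force: [-0.2, -0.2, 0.9]
opening: 0.0004
gripper_force: 0.0
```

Call:
carry_out(deltas=[[[0,0,0.005,0,-1],[0,0,0.005,0,-1]]])

```text
clock: 4.0
tool_pos: [0.5106, -0.0683, 0.0516]
orientation: [-180.0, -0.0, 0.1]
force: [-0.1, 0.7, -0.0]
opening: 0.0003
gripper_force: 0.0
```

Call:
carry_out(deltas=[[[0,0,0.008,0,-1],[0,0,0.008,0,-1]]])

```text
clock: 4.2
tool_pos: [0.5108, -0.0683, 0.05]
orientation: [180.0, -0.0, 0.1]
force: [0.7, -0.4, 1.6]
opening: 0.0007
gripper_force: 0.8
```

Call:
carry_out(deltas=[[[0,0,0.006,0,-1],[0,0,0.006,0,-1]]])

```text
clock: 4.4
tool_pos: [0.5115, -0.0683, 0.0496]
orientation: [180.0, -0.1, 0.1]
force: [-0.9, 0.4, 8.1]
opening: 0.0005
gripper_force: 4.2
```

Call:
carry_out(deltas=[[[0,0,0.006,0,-1],[0,0,0.006,0,-1]]])

```text
clock: 4.6
tool_pos: [0.5124, -0.0679, 0.0492]
orientation: [-180.0, -0.2, 0.2]
force: [-1.0, 1.7, 14.1]
opening: 0.0004
gripper_force: 7.2
```

Rack_a holds 14 N with no drop, so it is steady and goes on the board. I'm grasping its bar.

Call:
carry_out(deltas=[[[0,0,-0.25,0,-0.1],[-0.18,-0.17,-0.3,0,-0.1],[-0.18,-0.17,-0.3,0,-0.1],[-0.18,-0.17,-0.3,0,-0.1],[-0.18,-0.17,-0.3,0,-0.1]]])

```text
clock: 5.1
tool_pos: [0.4746, -0.0343, 0.1074]
orientation: [180.0, 0.0, 0.1]
force: [0.3, -0.2, 0.3]
opening: 0.0347
gripper_force: 0.0
```

Run:
```python
from h import *
o=ctrl.get_obs();print(o["tool_pos"],o["opening"])
W=ctrl.snapshot("wrist");S=ctrl.snapshot("side")
a=np.array(W["color"])[:,:,::-1];b=np.array(S["color"])[160:320,180:360,::-1]
cv2.imwrite("pics/w2.png",np.hstack([cv2.resize(a,(400,300)),cv2.resize(b,(338,300),interpolation=3)]))
```

```text
[ 0.47460896 -0.03428309  0.10736282] 0.03473343488221923
```

View pics/w2.png

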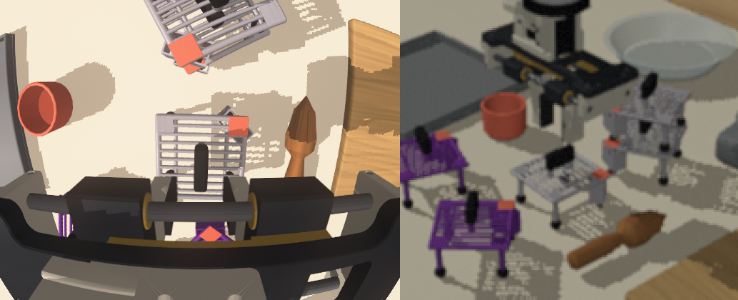

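The wrist view shows the bar (about (201,165)) centred between the fingers. I'm descending, closing and lifting.

Call:
carry_out(deltas=[[[0,0,0.24,0,-0.1],[0,0,0.24,0,-0.1],[0,0,0.24,0,-1],[0,0,0.24,0,-1],[0,0,0.24,0,-1]]])

```text
clock: 5.7
tool_pos: [0.4756, -0.0341, 0.0609]
orientation: [-180.0, -0.1, 0.1]
force: [0.4, 0.1, 0.2]
opening: 0.0208
gripper_force: 0.0
```

Call:
carry_out(deltas=[[[0,0,0,0,-1],[0,0,0,0,-1],[0,0,-0.02,0,-1],[0,0,-0.1,0,-1],[0,0,-0.25,0,-1]]])

```text
clock: 6.2
tool_pos: [0.4725, -0.0346, 0.1084]
orientation: [179.9, 0.3, 0.1]
force: [0.4, -0.4, -3.1]
opening: 0.0119
gripper_force: 29.9
```

Call:
carry_out(deltas=[[[0,0,-0.25,0,-1],[0,0,-0.25,0,-1]]])

```text
clock: 6.4
tool_pos: [0.4781, -0.0337, 0.1657]
orientation: [-179.9, -0.6, 0.2]
force: [0.5, 0.6, -3.2]
opening: 0.0122
gripper_force: 30.0
```

Call:
carry_out(deltas=[[[0.05,0.16,0,0,-1],[0.11,0.37,0,0,-1],[0.18,0.59,0,0,-1],[0.24,0.8,0,0,-1],[0.28,0.91,0,0,-1]]])

```text
clock: 6.9
tool_pos: [0.5307, -0.2188, 0.1589]
orientation: [-180.0, 0.1, -0.0]
force: [-0.0, 1.2, -2.7]
opening: 0.0117
gripper_force: 30.0
```

Call:
carry_out(deltas=[[[0.06,0.2,0,0,-1],[0.12,0.41,0,0,-1],[0.19,0.63,0,0,-1],[0.24,0.81,0,0,-1],[0.27,0.9,0,0,-1]]])

```text
clock: 7.4
tool_pos: [0.5848, -0.3988, 0.1581]
orientation: [-180.0, 0.1, -0.0]
force: [0.0, 1.1, -3.0]
opening: 0.0116
gripper_force: 30.0
```

Call:
carry_out(deltas=[[[0,0,0,0,-1],[0,0,0.15,0,-1],[0,0,0.3,0,-1],[0,0,0.37,0,-1],[0,0,0.37,0,-1]]])

```text
clock: 7.9
tool_pos: [0.5834, -0.3948, 0.0829]
orientation: [-179.9, 0.3, 0.1]
force: [0.4, 0.3, -2.7]
opening: 0.0119
gripper_force: 30.0
```

Call:
carry_out(deltas=[[[0,0,0.025,0,-1],[0,0,0.033,0,-1],[0,0,0.033,0,-1]]])

```text
clock: 8.2
tool_pos: [0.5856, -0.3962, 0.08]
orientation: [180.0, -0.1, 0.1]
force: [-0.2, -0.9, -2.7]
opening: 0.0116
gripper_force: 30.0
```

Call:
carry_out(deltas=[[[0,0,0.004,0,-1],[0,0,0.008,0,-1],[0,0,0.008,0,-1]]])

```text
clock: 8.5
tool_pos: [0.5851, -0.3961, 0.0776]
orientation: [180.0, -0.0, 0.1]
force: [0.3, 0.2, -3.6]
opening: 0.0121
gripper_force: 30.0
```

Call:
carry_out(deltas=[[[0,0,0.006,0,-1],[0,0,0.006,0,-1],[0,0,0.006,0,-1]]])

```text
clock: 8.8
tool_pos: [0.5853, -0.3963, 0.0767]
orientation: [180.0, -0.0, 0.1]
force: [-1.2, 0.2, 1.8]
opening: 0.0116
gripper_force: 30.0
```

Call:
carry_out(deltas=[[[0,0,0,0,-0.1],[0,0,0,0,-0.1],[0,0,0,0,-0.1],[0,0,0,0,-0.1]]])

```text
clock: 9.2
tool_pos: [0.5852, -0.3961, 0.0762]
orientation: [180.0, -0.0, 0.1]
force: [0.9, -0.2, -0.5]
opening: 0.0366
gripper_force: 0.0
```

Call:
carry_out(deltas=[[[0,0,-0.1,0,-0.1],[0,0,-0.35,0,-0.1],[0,0,-0.6,0,-0.1],[0,0,-0.6,0,-0.1]]])

```text
clock: 9.6
tool_pos: [0.5885, -0.3983, 0.2054]
orientation: [179.6, -0.7, 0.1]
force: [1.0, -0.5, 0.8]
opening: 0.0393
gripper_force: 0.0
```

Run:
```python
from h import *
o=ctrl.get_obs();print(o["tool_pos"],o["opening"],o["clock"])
T=ctrl.snapshot("top")
b=blobs(T,8)
for k in b:
    for c,n,v in b[k]:
        if c[1]<330: print(k,np.round(c,1),n,[np.round(at(T,c,z)[:2],3) for z in((.05,.1) if k=="coral" else(.082,.132))],np.round(v,2))
c,d=[np.array(T["color"])[y:y+150,x:x+200,::-1] for x,y in((250,120),(360,140))]
cv2.imwrite("pics/t3.png",np.hstack([cv2.resize(c,(400,300),interpolation=3),cv2.resize(d,(400,300),interpolation=3)]))
```

```text
[ 0.58852364 -0.39834306  0.20535134] 0.039323537159998964 9.6
coral [295.4 189.1] 54 [array([ 0.58 , -0.024]), array([ 0.576, -0.023])] [0.05 1.  ]
coral [223.9 260.5] 49 [array([0.419, 0.132]), array([0.423, 0.126])] [-0.88  0.48]
coral [303.9 276.3] 50 [array([ 0.387, -0.046]), array([ 0.393, -0.044])] [-1.   -0.04]
black [410.5 205.3] 25 [array([ 0.547, -0.27 ]), array([ 0.545, -0.257])] [-0.68  0.74]
black [407.7 215. ] 10 [array([ 0.526, -0.264]), array([ 0.525, -0.252])] [-0.86  0.51]
black [404.3 223.5] 21 [array([ 0.508, -0.257]), array([ 0.508, -0.245])] [-0.65  0.76]
black [400.7 238.9] 35 [array([ 0.475, -0.25 ]), array([ 0.476, -0.238])] [-0.3   0.95]
black [395.1 261.2] 12 [array([ 0.427, -0.238]), array([ 0.431, -0.227])] [-0.22  0.98]
```

View pics/t3.png

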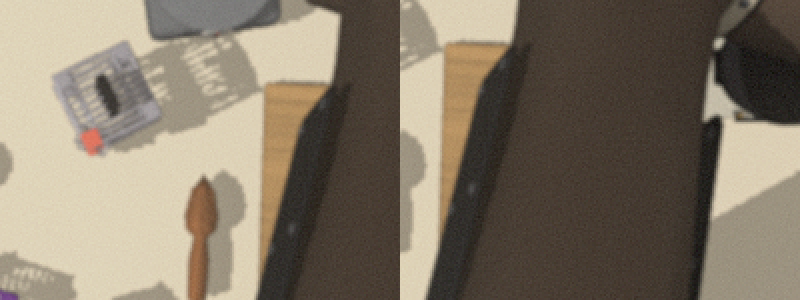

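Rack_a is on the board; the arm hides it here and I'll check it later. The stack's bar is at about (303,167), which gives a centre of about (0.6215, -0.040) and a bar direction of about 25°. Moving there.

Call:
carry_out(deltas=[[[0.09,-0.9,0,0,0.1],[0.09,-0.9,0,0,0.1],[0.09,-0.9,0,0,0.1],[0.09,-0.9,0,0,0.1]]])

```text
clock: 10.05
tool_pos: [0.6024, -0.2131, 0.1954]
orientation: [-180.0, 0.1, 0.2]
force: [-0.0, -0.8, -0.5]
opening: 0.0483
gripper_force: 0.0
```

Call:
carry_out(deltas=[[[0.09,-0.9,0,-0.0694,0.1],[0.09,-0.9,0,-0.0694,0.1],[0.09,-0.9,0,-0.0694,0.1],[0.09,-0.9,0,-0.0694,0.1],[0.09,-0.9,0,-0.0694,0.1]]])

```text
clock: 10.55
tool_pos: [0.6205, -0.0322, 0.1953]
orientation: [-180.0, 0.0, 25.3]
force: [-1.0, -0.8, 0.7]
opening: 0.0481
gripper_force: 0.0
```

Run:
```python
from h import *
o=ctrl.get_obs();print(o["tool_pos"],o["orientation"],o["opening"],o["clock"])
W=ctrl.snapshot("wrist");T=ctrl.snapshot("top")
a=np.array(W["color"])[:,:,::-1];b=np.array(T["color"])[140:290,360:510,::-1]
cv2.imwrite("pics/w4.png",np.hstack([cv2.resize(a,(480,360)),cv2.resize(b,(320,360),interpolation=3)]))
```

```text
[ 0.62047776 -0.03223177  0.19527131] [-1.79959007e+02  4.23130544e-02  2.53042541e+01] 0.0481212212456877 10.55
```

View pics/w4.png

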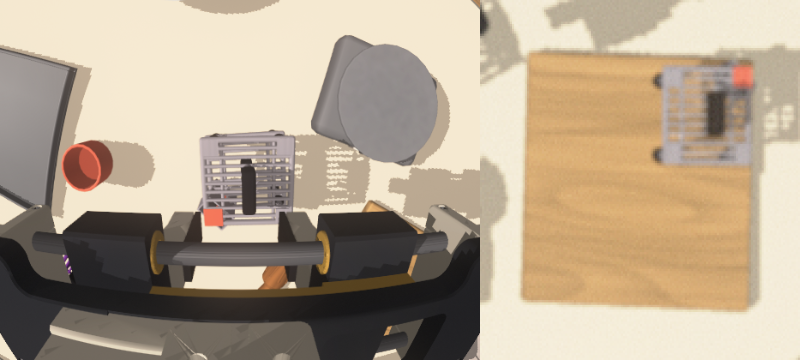

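Rack_a stands upright inside the board, with its bar at about (467,188) in the top image. The wrist view shows the upper stack bar about 8 mm to the right of the finger centre. I'm correcting that and grasping rack_b.

Call:
carry_out(deltas=[[[-0.012,0.038,0,0,0.1],[-0.012,0.038,0.2,0,0.1],[-0.012,0.038,0.4,0,0.1],[-0.012,0.038,0.42,0,-1],[-0.012,0.038,0.42,0,-1]]])

```text
clock: 11.15
tool_pos: [0.6211, -0.0455, 0.1117]
orientation: [-180.0, 0.1, 25.0]
force: [0.1, -0.2, 0.7]
opening: 0.0373
gripper_force: 0.0
```

Call:
carry_out(deltas=[[[0,0,0,0,-1],[0,0,0,0,-1],[0,0,0,0,-1],[0,0,0,0,-1]]])

```text
clock: 11.55
tool_pos: [0.6221, -0.0437, 0.1133]
orientation: [180.0, -0.1, 25.1]
force: [-0.2, 0.8, 1.2]
opening: 0.0116
gripper_force: 30.0
```

Call:
carry_out(deltas=[[[0,0,-0.02,0,-1],[0,0,-0.08,0,-1],[0,0,-0.2,0,-1],[0,0,-0.38,0,-1],[0,0,-0.4,0,-1]]])

```text
clock: 12.05
tool_pos: [0.6241, -0.044, 0.1979]
orientation: [179.8, -0.4, 25.1]
force: [0.6, -0.1, -2.0]
opening: 0.0119
gripper_force: 30.0
```

Call:
carry_out(deltas=[[[-0.06,0.1,0,0,-1],[-0.15,0.22,0,0,-1],[-0.24,0.36,0,0,-1],[-0.33,0.5,0,0,-1]]])

```text
clock: 12.45
tool_pos: [0.6037, -0.1633, 0.1925]
orientation: [-180.0, 0.0, 25.1]
force: [0.2, -0.4, -2.3]
opening: 0.0116
gripper_force: 30.0
```

Call:
carry_out(deltas=[[[-0.1,0.15,0,0.015,-1],[-0.2,0.3,0,0.035,-1],[-0.28,0.43,0,0.055,-1],[-0.33,0.5,0,0.0694,-1],[-0.33,0.5,0,0.0694,-1]]])

```text
clock: 12.95
tool_pos: [0.5858, -0.2832, 0.192]
orientation: [180.0, 0.1, -0.2]
force: [-0.7, -0.3, -2.2]
opening: 0.0116
gripper_force: 30.0
```

Call:
carry_out(deltas=[[[0,0,0.1,0,-1],[0,0,0.3,0,-1],[0,0,0.46,0,-1],[0,0,0.5,0,-1],[0,0,0.5,0,-1]]])

```text
clock: 13.45
tool_pos: [0.5862, -0.2805, 0.0912]
orientation: [-180.0, 0.2, 0.2]
force: [-0.8, 0.3, -2.1]
opening: 0.0117
gripper_force: 30.0
```

Call:
carry_out(deltas=[[[0,0,0.015,0,-1],[0,0,0.025,0,-1],[0,0,0.025,0,-1]]])

```text
clock: 13.75
tool_pos: [0.5874, -0.2811, 0.0884]
orientation: [180.0, -0.1, 0.1]
force: [0.0, -0.0, -1.8]
opening: 0.0116
gripper_force: 30.0
```

Call:
carry_out(deltas=[[[0,0,0.02,0,-1],[0,0,0.03,0,-1],[0,0,0.03,0,-1]]])

```text
clock: 14.05
tool_pos: [0.5865, -0.281, 0.0809]
orientation: [-180.0, 0.0, 0.1]
force: [-0.2, -0.2, -2.5]
opening: 0.012
gripper_force: 30.0
```

Call:
carry_out(deltas=[[[0,0,0.008,0,-1],[0,0,0.008,0,-1]]])

```text
clock: 14.25
tool_pos: [0.5869, -0.2811, 0.0797]
orientation: [180.0, -0.0, 0.1]
force: [-0.5, 0.6, 0.3]
opening: 0.0114
gripper_force: 30.0
```

Call:
carry_out(deltas=[[[0,0,0.008,0,-1],[0,0,0.008,0,-1]]])

```text
clock: 14.45
tool_pos: [0.5871, -0.2811, 0.0794]
orientation: [180.0, -0.1, 0.1]
force: [-3.6, 1.6, 7.5]
opening: 0.0117
gripper_force: 30.0
```

Call:
carry_out(deltas=[[[0,0,-0.01,0,-0.1],[0,0,-0.01,0,-0.1],[0,0,-0.01,0,-0.1],[0,0,-0.01,0,-0.1]]])

```text
clock: 14.85
tool_pos: [0.5868, -0.2811, 0.0798]
orientation: [180.0, 0.0, 0.1]
force: [-0.6, 0.1, 0.4]
opening: 0.0369
gripper_force: 0.0
```

Call:
carry_out(deltas=[[[0,0,-0.15,0,-0.1],[0,0,-0.3,0,-1],[-0.178,-0.172,-0.3,0,-1],[-0.178,-0.172,-0.3,0,-1],[-0.178,-0.172,-0.3,0,-1]]])

```text
clock: 15.35
tool_pos: [0.5506, -0.2462, 0.1405]
orientation: [180.0, -0.0, 0.1]
force: [0.9, -1.0, -0.2]
opening: 0.0128
gripper_force: 0.0
```

Run:
```python
from h import *
o=ctrl.get_obs();print(o["tool_pos"],o["orientation"],o["opening"],o["clock"])
W=ctrl.snapshot("wrist");T=ctrl.snapshot("top")
a=np.array(W["color"])[:,:,::-1];b=np.array(T["color"])[130:230,250:350,::-1]
cv2.imwrite("pics/w5.png",np.hstack([cv2.resize(a,(480,360)),cv2.resize(b,(320,360),interpolation=3)]))
b=blobs(T,8)
for k in b:
    for c,n,v in b[k]:
        if c[1]<330 and 240<c[0]<340: print(k,np.round(c,1),n,[np.round(at(T,c,z)[:2],3) for z in((.05,.1) if k=="coral" else(.082,.132))],np.round(v,2))
```

```text
[ 0.55062915 -0.24615002  0.14047166] [ 1.79995817e+02 -3.69909565e-02  1.40880640e-01] 0.012765360106990259 15.35
```

View pics/w5.png

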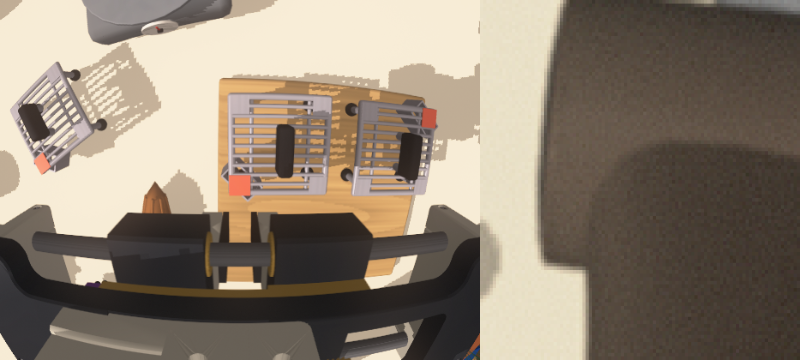

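The wrist view shows b (left) and a (right) standing on the board, with b's coral corner at (240,184) on the finger axis. Pressing it.

Call:
carry_out(deltas=[[[0,0,0.2,0,-1],[0,0,0.34,0,-1],[0,0,0.355,0,-1],[0,0,0.355,0,-1]]])

```text
clock: 15.85
tool_pos: [0.5513, -0.2471, 0.0685]
orientation: [180.0, 0.1, 0.1]
force: [0.0, 0.2, -0.9]
opening: 0.0004
gripper_force: 0.0
```

Call:
carry_out(deltas=[[[0,0,0.01,0,-1],[0,0,0.01,0,-1]]])

```text
clock: 16.05
tool_pos: [0.5518, -0.2469, 0.0678]
orientation: [180.0, -0.1, 0.1]
force: [-0.2, -0.3, 0.1]
opening: 0.0007
gripper_force: 0.0
```

Call:
carry_out(deltas=[[[0,0,0.005,0,-1],[0,0,0.005,0,-1]]])

```text
clock: 16.25
tool_pos: [0.5514, -0.2467, 0.0665]
orientation: [180.0, -0.1, 0.1]
force: [-0.5, -0.6, 0.1]
opening: 0.0004
gripper_force: 0.0
```

Call:
carry_out(deltas=[[[0,0,0.005,0,-1],[0,0,0.005,0,-1]]])

```text
clock: 16.45
tool_pos: [0.5513, -0.2466, 0.0657]
orientation: [180.0, -0.0, 0.1]
force: [-2.3, 1.0, 5.4]
opening: 0.0004
gripper_force: 2.6
```

Call:
carry_out(deltas=[[[0,0,0.005,0,-1],[0,0,0.005,0,-1]]])

```text
clock: 16.65
tool_pos: [0.5512, -0.2466, 0.0655]
orientation: [180.0, -0.0, 0.1]
force: [-4.1, 3.8, 11.9]
opening: 0.0003
gripper_force: 5.9
```

Rack_b holds 12 N with no drop, so it is steady and stays on the board. Next, lift and locate rack_c.

Call:
carry_out(deltas=[[[0,0,-0.2,0,-1],[0,0,-0.4,0,-1],[0.15,-0.4,-0.4,0,-1],[0.15,-0.4,-0.4,0,-1],[0.15,-0.4,-0.4,0,-1]]])

```text
clock: 17.15
tool_pos: [0.5826, -0.1636, 0.1447]
orientation: [-180.0, -0.1, 0.3]
force: [-0.5, -0.9, 0.2]
opening: 0.0003
gripper_force: 0.0
```

```bash
cat >> h.py <<'E'
def atw(p,uv,z):
    K=np.array(p["camera_matrix"]);R=np.array(p["R"]);t=np.array(p["t"])
    m=np.array([(uv[0]-K[0,2])/K[0,0],(uv[1]-K[1,2])/K[1,1]]);th=np.hypot(*m)
    d=R.T@np.r_[m/th*np.sin(th),np.cos(th)];c=-R.T@t
    return c+d*(z-c[2])/d[2]
E
python3 - <<'E'
from h import *
o=ctrl.get_obs();print(o["tool_pos"],o["orientation"],o["clock"])
W=ctrl.snapshot("wrist");S=ctrl.snapshot("side")
save(W,"w6")
for p,f in((W,atw),(S,at)):
    for c,n,v in blobs(p,8)["coral"]: print("coral",np.round(c,1),n,np.round(f(p,c,.05),3))
    for q in ctrl.spot_point(p,"rack_c"): print("rack",np.round(q["centre"]),round(q["p"],2),np.round(f(p,q["centre"],0),3))
E
```

```text
[ 0.58256745 -0.16361306  0.14467428] [-1.79982092e+02 -1.10477082e-01  2.60465315e-01] 17.15
coral [553.1 178.9] 211 [ 0.619 -0.448  0.05 ]
coral [381.  245.6] 122 [ 0.552 -0.252  0.05 ]
rack [157. 162.] 0.83 [ 0.617 -0.045  0.   ]
rack [497. 200.] 0.6 [ 0.581 -0.41   0.   ]
rack [404. 195.] 0.57 [ 0.585 -0.289  0.   ]
coral [202.5 231.7] 26 [0.415 0.129 0.05 ]
coral [292.8 235.6] 24 [ 0.569 -0.029  0.05 ]
coral [236.5 268.5] 32 [ 0.384 -0.048  0.05 ]
coral [357.  273.6] 38 [ 0.568 -0.233  0.05 ]
rack [422. 322.] 0.88 [ 0.596 -0.387  0.   ]
rack [380. 293.] 0.87 [ 0.606 -0.272  0.   ]
rack [196. 258.] 0.72 [0.377 0.107 0.   ]
rack [309. 245.] 0.69 [ 0.623 -0.03   0.   ]
rack [218. 295.] 0.62 [ 0.335 -0.043  0.   ]
```

View pics/w6.png

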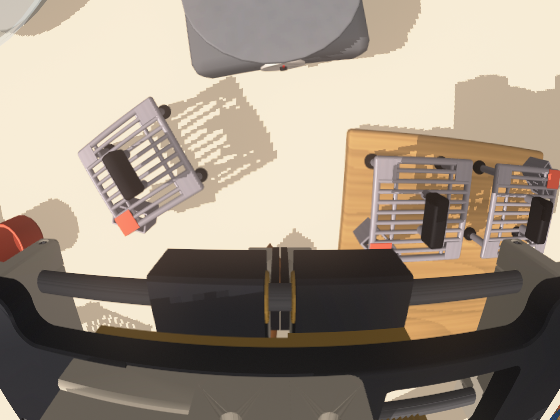

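The picture shows c alone: deck corners near (151,97), (203,185), (135,235) and (79,153), with its mark at (127,221). Turning these into positions.

Run:
```python
from h import *
W=ctrl.snapshot("wrist")
C=np.array([atw(W,u,.05)[:2] for u in((151,97),(203,185),(135,235),(79,153))])
print(C.round(3),C.mean(0).round(4),[np.linalg.norm(C[i]-C[i-1]).round(3) for i in range(4)])
print([np.degrees(np.arctan2(*(C[i]-C[i-1])[::-1])).round(1) for i in range(4)])
print("mark",atw(W,(127,221),.05).round(3), atw(W,(381,245.6),.066).round(3))
```

```text
[[ 0.676 -0.066]
 [ 0.603 -0.107]
 [ 0.559 -0.04 ]
 [ 0.634  0.009]] [ 0.6181 -0.0509] [np.float64(0.085), np.float64(0.084), np.float64(0.08), np.float64(0.09)]
[np.float64(-60.9), np.float64(-150.6), np.float64(123.5), np.float64(33.1)]
mark [ 0.572 -0.034  0.05 ] [ 0.557 -0.25   0.066]
```

Call:
carry_out(deltas=[[[-0.065,-0.69,0,-0.078,-1],[-0.065,-0.69,0,-0.078,-1],[-0.065,-0.69,0,-0.078,-1],[-0.065,-0.69,0.2,-0.078,-1],[-0.065,-0.69,0.3,-0.078,-1]]])

```text
clock: 17.9
tool_pos: [0.5667, -0.0282, 0.0823]
orientation: [-180.0, 0.0, 28.3]
force: [-0.1, -1.0, 0.2]
opening: 0.001
gripper_force: 0.0
```

Call:
carry_out(deltas=[[[0,0,0.08,0,-1],[0,0,0.13,0,-1],[0,0,0.13,0,-1]]])

```text
clock: 18.2
tool_pos: [0.5669, -0.0296, 0.0567]
orientation: [-180.0, 0.1, 28.1]
force: [-1.0, -0.4, 0.5]
opening: 0.0007
gripper_force: 0.0
```

Run:
```python
from h import *
o=ctrl.get_obs();print(o["tool_pos"],o["orientation"],o["clock"])
W=ctrl.snapshot("wrist");save(W,"w7")
```

```text
[ 0.56686531 -0.02957027  0.0566585 ] [-1.79964202e+02  1.46986194e-01  2.80998694e+01] 18.2
```

View pics/w7.png

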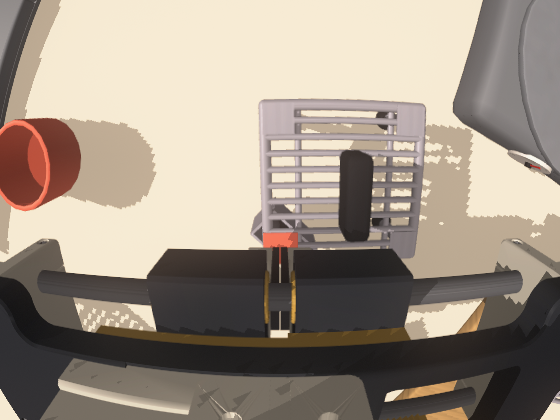

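The closed fingertips are at the near edge of c's patch at (280,240). I'm moving 4 mm forward and pressing.

Call:
carry_out(deltas=[[[0.02,0,0.01,0,-1],[0.02,0,0.015,0,-1]]])

```text
clock: 18.45
tool_pos: [0.5725, -0.0266, 0.0558]
orientation: [180.0, -0.1, 28.2]
force: [-0.1, 1.0, 0.1]
opening: 0.0008
gripper_force: 0.0
```

Call:
carry_out(deltas=[[[0,0,0.01,0,-1],[0,0,0.01,0,-1]]])

```text
clock: 18.65
tool_pos: [0.5713, -0.0267, 0.053]
orientation: [-180.0, -0.0, 28.2]
force: [-0.1, -0.7, 0.4]
opening: 0.0007
gripper_force: 0.0
```

Call:
carry_out(deltas=[[[0,0,0.006,0,-1],[0,0,0.006,0,-1]]])

```text
clock: 18.85
tool_pos: [0.5712, -0.0268, 0.0517]
orientation: [-180.0, 0.0, 28.2]
force: [-0.1, 0.2, 0.7]
opening: 0.0003
gripper_force: 0.0
```

Call:
carry_out(deltas=[[[0,0,0.005,0,-1],[0,0,0.005,0,-1]]])

```text
clock: 19.05
tool_pos: [0.5712, -0.0268, 0.0507]
orientation: [-180.0, 0.0, 28.2]
force: [-0.7, -0.4, 0.9]
opening: 0.0007
gripper_force: 0.0
```

Call:
carry_out(deltas=[[[0,0,0.005,0,-1],[0,0,0.005,0,-1]]])

```text
clock: 19.25
tool_pos: [0.5713, -0.0267, 0.0499]
orientation: [180.0, -0.0, 28.2]
force: [-1.1, -0.1, 2.6]
opening: 0.0002
gripper_force: 1.2
```

Call:
carry_out(deltas=[[[0,0,0.005,0,-1],[0,0,0.005,0,-1]]])

```text
clock: 19.45
tool_pos: [0.5712, -0.0267, 0.0496]
orientation: [180.0, -0.0, 28.2]
force: [-3.7, 0.7, 9.7]
opening: 0.0004
gripper_force: 4.7
```

Call:
carry_out(deltas=[[[0,0,0.005,0,-1],[0,0,0.005,0,-1]]])

```text
clock: 19.65
tool_pos: [0.5712, -0.0267, 0.0493]
orientation: [180.0, -0.0, 28.2]
force: [-7.4, 1.6, 16.1]
opening: 0.0001
gripper_force: 8.4
```

Rack_c holds 16 N with no drop, so it is steady too. All three go on the board. Moving to c's bar.

Call:
carry_out(deltas=[[[0,0,-0.25,0,-0.1],[0.155,0.175,-0.35,0,0.1],[0.155,0.175,-0.35,0,0.1],[0.155,0.175,-0.35,0,0.1],[0.155,0.175,-0.35,0,0.1]]])

```text
clock: 20.15
tool_pos: [0.6141, -0.0431, 0.1168]
orientation: [-180.0, 0.1, 28.1]
force: [-1.0, -0.4, 0.8]
opening: 0.0351
gripper_force: 0.0
```

Run:
```python
from h import *
o=ctrl.get_obs();print(o["tool_pos"],o["orientation"],o["opening"],o["clock"])
W=ctrl.snapshot("wrist");save(W,"w8")
a=np.array(W["color"]);m=((a.max(2)<70)).astype(np.uint8);m[245:]=0
n,l,s,c=cv2.connectedComponentsWithStats(m)
for i in range(1,n):
    if s[i,4]>100: print(s[i],c[i].round(1),atw(W,c[i],.078).round(4))
for q in ctrl.spot_point(W,"rack_c"): print("rack",np.round(q["centre"]),round(q["p"],2),atw(W,q["centre"],0).round(3))
```

```text
[ 0.61414549 -0.04309     0.11678746] [-1.79953483e+02  9.14853117e-02  2.81410260e+01] 0.03505244255558601 20.15
[   6  116   23  129 1069] [ 15.8 182.5] [0.5515 0.1591 0.078 ]
[270 194  19  51 883] [279.3 219.7] [ 0.6239 -0.038   0.078 ]
rack [456. 325.] 0.96 [ 0.582 -0.293  0.   ]
rack [281. 199.] 0.76 [ 0.619 -0.042  0.   ]
```

Call:
carry_out(deltas=[[[0.015,0,0.1,0,0.1],[0.015,0,0.28,0,0.1],[0.015,0,0.28,0,-1],[0.015,0,0.28,0,-1],[0.015,0,0.28,0,-1]]])

```text
clock: 20.75
tool_pos: [0.6186, -0.0414, 0.0632]
orientation: [180.0, -0.1, 28.2]
force: [-0.0, -0.4, 0.6]
opening: 0.0297
gripper_force: 0.0
```

Call:
carry_out(deltas=[[[0,0,0,0,-1],[0,0,0,0,-1],[0,0,0,0,-1],[0,0,0,0,-1]]])

```text
clock: 21.15
tool_pos: [0.6183, -0.0415, 0.0628]
orientation: [180.0, -0.1, 28.2]
force: [-0.2, 1.4, 4.6]
opening: 0.0112
gripper_force: 29.9
```

Call:
carry_out(deltas=[[[0,0,-0.03,0,-1],[0,0,-0.1,0,-1],[0,0,-0.3,0,-1],[0,0,-0.5,0,-1],[0,0,-0.5,0,-1]]])

```text
clock: 21.65
tool_pos: [0.6214, -0.0415, 0.1689]
orientation: [179.8, -0.5, 28.2]
force: [1.8, 0.2, -1.0]
opening: 0.012
gripper_force: 29.9
```

Call:
carry_out(deltas=[[[-0.18,0.04,-0.1,0.015,-1],[-0.4,0.09,-0.1,0.035,-1],[-0.62,0.15,-0.1,0.055,-1],[-0.83,0.2,-0.1,0.07,-1],[-0.945,0.225,-0.1,0.078,-1]]])

```text
clock: 22.15
tool_pos: [0.4692, -0.1719, 0.1819]
orientation: [-180.0, 0.1, -0.2]
force: [1.1, -0.1, -2.8]
opening: 0.0117
gripper_force: 30.0
```

Call:
carry_out(deltas=[[[0,0.1,0,0,-1],[0,0.25,0,0,-1],[0,0.42,0,0,-1],[0,0.565,0,0,-1],[0,0.565,0,0,-1]]])

```text
clock: 22.65
tool_pos: [0.472, -0.286, 0.1815]
orientation: [180.0, 0.0, -0.1]
force: [-1.1, 0.5, -2.4]
opening: 0.0117
gripper_force: 30.0
```

Call:
carry_out(deltas=[[[0,0,0.1,0,-1],[0,0,0.25,0,-1],[0,0,0.42,0,-1],[0,0,0.45,0,-1],[0,0,0.45,0,-1]]])

```text
clock: 23.15
tool_pos: [0.4719, -0.2832, 0.0913]
orientation: [-180.0, 0.2, 0.1]
force: [-0.3, 0.3, -2.5]
opening: 0.0115
gripper_force: 30.0
```

Call:
carry_out(deltas=[[[0,0,0.02,0,-1],[0,0,0.045,0,-1],[0,0,0.045,0,-1]]])

```text
clock: 23.45
tool_pos: [0.4728, -0.2834, 0.0832]
orientation: [180.0, -0.0, 0.1]
force: [-0.3, -0.2, -4.1]
opening: 0.0115
gripper_force: 30.0
```

Call:
carry_out(deltas=[[[0,0,0.008,0,-1],[0,0,0.008,0,-1]]])

```text
clock: 23.65
tool_pos: [0.4727, -0.2835, 0.0814]
orientation: [180.0, -0.0, 0.1]
force: [-1.0, -0.5, -2.9]
opening: 0.0122
gripper_force: 30.0
```

Call:
carry_out(deltas=[[[0,0,0.006,0,-1],[0,0,0.006,0,-1]]])

```text
clock: 23.85
tool_pos: [0.4726, -0.2834, 0.0799]
orientation: [-180.0, 0.0, 0.1]
force: [-0.9, 1.0, -2.2]
opening: 0.0119
gripper_force: 30.0
```

Call:
carry_out(deltas=[[[0,0,0.006,0,-1],[0,0,0.006,0,-1]]])

```text
clock: 24.05
tool_pos: [0.4728, -0.2835, 0.0789]
orientation: [180.0, -0.0, 0.1]
force: [-0.9, -0.4, -1.2]
opening: 0.0117
gripper_force: 30.0
```

Call:
carry_out(deltas=[[[0,0,0.004,0,-1],[0,0,0.004,0,-1]]])

```text
clock: 24.25
tool_pos: [0.4729, -0.2835, 0.0788]
orientation: [180.0, -0.0, 0.1]
force: [-1.5, 2.5, 5.5]
opening: 0.0118
gripper_force: 30.0
```

Call:
carry_out(deltas=[[[0,0,-0.01,0,-0.1],[0,0,-0.01,0,-0.1],[0,0,-0.01,0,-0.1],[0,0,-0.01,0,-0.1]]])

```text
clock: 24.65
tool_pos: [0.4727, -0.2835, 0.0799]
orientation: [180.0, -0.0, 0.1]
force: [0.3, 1.0, -0.5]
opening: 0.037
gripper_force: 0.0
```

Call:
carry_out(deltas=[[[0,0,-0.15,0,-0.1],[0,0,-0.4,0,-0.1],[0,0,-0.6,0,-0.1],[0,0,-0.6,0,-0.1]]])

```text
clock: 25.05
tool_pos: [0.4757, -0.2848, 0.2062]
orientation: [179.8, -0.5, 0.1]
force: [0.5, 0.2, -0.0]
opening: 0.0394
gripper_force: 0.0
```

Call:
carry_out(deltas=[[[0.1,-1,0,0,-0.1],[0.1,-1,0,0,-0.1],[0.1,-1,0,0,-0.1],[0.1,-1,0,0,-0.1],[0.1,-1,0,0,-0.1]]])

```text
clock: 25.55
tool_pos: [0.493, -0.0789, 0.2002]
orientation: [-180.0, -0.1, 0.4]
force: [-0.3, -1.1, -0.3]
opening: 0.0396
gripper_force: 0.0
```

Call:
carry_out(deltas=[[[0,-0.8,0,0,-0.1],[0,-0.8,0,0,-0.1],[0,-0.8,0,0,-0.1],[0,-0.8,0,0,-0.1],[0,-0.8,0,0,-0.1]]])

```text
clock: 26.05
tool_pos: [0.492, 0.078, 0.1998]
orientation: [180.0, 0.0, 0.3]
force: [-0.7, -0.2, 0.1]
opening: 0.0396
gripper_force: 0.0
```

Run:
```python
from h import *
o=ctrl.get_obs();print(o["tool_pos"],o["force"],o["clock"])
T=ctrl.snapshot("top");S=ctrl.snapshot("side")
for n in("rack_a","ramekin","reamer","scale"):
    for nm,p in(("T",T),("S",S)):
        print(n,nm,[(np.round(at(p,q["centre"],.016 if n=="rack_a" else 0)[:2],3).tolist(),round(q["p"],2)) for q in ctrl.spot_point(p,n)])
for c,n,v in blobs(T,8)["coral"]: print("coral",np.round(c),n,at(T,c,.066).round(3))
for c,n,v in blobs(S,8)["coral"]: print("coralS",np.round(c),n,at(S,c,.066).round(3))
```

```text
[0.49203158 0.0779595  0.19977305] [-0.70604435 -0.24264569  0.14601709] 26.05
rack_a T [([0.472, -0.28], 0.96), ([0.344, -0.051], 0.83), ([0.593, -0.279], 0.57), ([0.593, -0.394], 0.55), ([0.47, -0.153], 0.42)]
rack_a S [([0.593, -0.391], 0.85), ([0.371, 0.096], 0.67), ([0.588, -0.284], 0.64), ([0.479, -0.282], 0.59), ([0.323, -0.067], 0.55)]
ramekin T []
ramekin S [([0.631, -0.177], 0.59), ([0.525, 0.135], 0.58)]
reamer T [([0.466, -0.152], 0.74)]
reamer S [([0.48, -0.143], 0.95)]
scale T [([0.594, -0.285], 0.65), ([0.768, -0.156], 0.6)]
scale S [([0.757, -0.151], 0.61)]
coral [483. 172.] 50 [ 0.623 -0.43   0.066]
coral [397. 202.] 53 [ 0.554 -0.244  0.066]
coral [397. 255.] 60 [ 0.44  -0.247  0.066]
coral [304. 276.] 52 [ 0.389 -0.045  0.066]
coralS [202. 232.] 26 [0.401 0.106 0.066]
coralS [236. 268.] 32 [ 0.371 -0.066  0.066]
coralS [320. 297.] 50 [ 0.437 -0.25   0.066]
```

All three racks stand at their slots: (0.59, -0.39), (0.59, -0.28) and (0.47, -0.28). The bystanders haven't moved. Handing in.

```bash
python3 -c "
from plant import ctrl
print(ctrl.close_job())"
```

```text
the job is handed in; nothing more can be done
None
```

I pressed all three racks at their coral corners with 12 to 16 N (more than the suggested 3 to 6 N) and none dropped, so all three now stand side by side on the wooden board; the tray is empty, the bystanders showed no measurable movement, and the job is handed in at about 26 s, verdict not shown.

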